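Fish the stirring paddle out of the drip tray

ROBOT

A 7-joint arm with a two-finger parallel gripper is mounted at the origin on a cart in front of the work surface, level with it; the furniture and walls round the work are solid. World frame = base frame: x ahead of the robot, y to its left, z up, the work surface at z = 0. Lengths are in m, angles in degrees, forces in N, time in s.
With the tool pointing down it reaches from about 0.4 to 0.875 m from the base axis. Payload 6.5 kg.
Tool frame: the origin (TCP) lies on the centre line of the jaws, within the pads' length; the fingertips stand 14 mm ahead of it and the grasp point (between the pads) lies 5 mm behind it; z points along the fingers, y is the line along which they close (so a half turn about z gives the same grasp; the last joint's range is limited). The gripper opens to 85 mm and grips with 20 to 120 N. Pads are 22 mm wide; open, the fingers measure 114 mm over their backs; the gripper's body (76 mm by 85 mm) begins 54 mm behind the grasp point. The pads swing forward as they close: fully open they stand 13 mm farther back than shut.
Start: joints at [62.269, 30.733, -0.252, 88.115, 0.149, 61.152, -4.079], TCP at [0.264, -0.594, 0.245] pointing down, gripper open.
Joint ranges: [-154.64, 154.64], [-21.42, 123.67], [-72.66, 72.17], [13.99, 137.28], [-74.86, 254.86], [10.95, 109.41], [-158.01, 158.01]. Speed limits (degrees/s): [136.94, 136.94, 180, 180, 180, 180, 180].

INTERFACE

Orientations are given as [roll, pitch, yaw] about the fixed x, y, z axes, in that order (R = Rz(yaw) Ry(pitch) Rx(roll)).
In Python, from plant import env gives the robot as it stands.
- The arm moves only by the tool drive_effector, called after "Request:" as name(argument=value, ...) on one line, values as JSON. Schema: {"type":"object","properties":{"plan":{"type":"array","items":{"type":"object","properties":{"tx":{"type":"number"},"ty":{"type":"number"},"tz":{"type":"number"},"wx":{"type":"number"},"wy":{"type":"number"},"wz":{"type":"number"},"aperture":{"type":"number"}},"additionalProperties":false,"required":["aperture"]},"minItems":1,"maxItems":8},"only":{"type":"string"},"quiet":{"type":"boolean"},"lines":{"type":"string"}},"required":["plan"],"additionalProperties":false}. plan is a list of rows, 1 to 8 of them, each an object with the fields tx, ty, tz (the shift in fractions of the full range, 1 being 0.6 m), wx, wy, wz (a rotation vector in shares of pi/2 rad (1.0 is pi/2 rad)), aperture (the finger opening in m); a field left out counts as zero (the opening has to be given); each row is the pose to reach, as a shift and turn from the pose commanded when the call began, along the tool's axes at that moment; what a row does not reach only later rows make up. A row lasts 1/10 s, in which the tool goes at most 0.05 m and 8.59 degrees, less where a joint would pass 70% of its speed; a pose out of reach is approached as far as the arm can. The fingers move at their own pace and stop on an object; the grip force is fixed at half the most. Time passes only in rows, so rows that do not move let the fingers close. The tool returns the time, the measured TCP pose, the force, the opening and the grip force at its end. only (a regular expression) keeps the lines of the reply that match it, lines (a string "A,B") keeps lines A to B, and quiet returns only ok. Shift and turn numbers lie between -1 and 1, and a call with a number outside is refused. Input that does not fit is refused with a message, and nothing moves.
- env.get_obs(): the state, without advancing time (a new reading comes with each control period).
- env.capture(name): name is "side" or "top"; returns the picture (420x560x3 uint8, blue, green, red); there is no depth.
- env.camera_info(name): a dict with "fx", "fy", "cx", "cy" (pixels), "eye" and "rotation" of the camera in the world. Camera axes: x right, y down, z forward; pixel columns grow to the right and rows downward; lengths in m; the calibration is good to about 2 mm. A picture is of the moment at which its call begins. camera_info takes no time and is no camera call.
- env.sign_off(): hands the job in; it is judged then, once.
The state is a dict: "time_s": time; "joint_positions": joint angles; "dq": joint speeds; "tau": joint torques, N m; "position": TCP position; "ee_rot": TCP orientation; "wrist_force": force on the tool from outside, world axes, zero at the start; "moment": the same for the moment, N m; "grip_width": finger opening in m; "grasp_force": force on a finger pad.
Only numpy, scipy, OpenCV 4.12 (cv2) and the standard library are available. Lean on these libraries where they do the work, as an engineer would, in place of code of your own. Each camera call takes 0.05 s, during which the arm holds its last target. There are 200 camera calls.

TASK

The bamboo stirring paddle has slipped under the grate of the steel drip tray and is longer than the opening beside the grate. Take it by its handle, tilt it so that the handle end comes up and out through the opening first while the blade is still under the grate, and draw it out without dragging or lifting the tray or knocking over or shifting the shot glass and the sugar jar nearby. Finish while still holding the paddle: level, still, straight above the tray, with at least 12 cm of air between paddle and grate.

Things in the scene. Friction and masses are not known exactly. Their poses are not given: they have to be found in the camera images.
- drip_tray: loose steel tray, 1.8 kg, 211 long (its x) x 136 wide (its y) x 56 mm high, on the worktop; origin: centre of its underside, z up, +x to the robot's right (world -y within 0.35 rad). Inner floor 6 mm above the origin; inside from x = -102 to +102, y = -65 to +65 mm. A grate of dark bars (underside at z = 50, top at 56 mm) covers the left end, x < -22 mm; the rest is open
- tray_opening (a point): centre of the tray's opening, at the grate's top (tray frame x = 36, y = 0, z = 56 mm). The opening runs from x = -22 (edge of the grate) to +94 mm and y = -56 to +56 mm in the tray's frame; outside it a 12 mm wide, 6 mm thick lip, as high as the grate, runs round the rim
- paddle: loose bamboo stirring paddle, 30 to 55 g, 180 mm long (its x), flat on the tray's floor, along the tray's x within 0.08 rad; origin: centre of its underside, z up. Handle 16 mm wide, 10 thick, from x = -30 to its rounded end at +90 mm, in the opening or just under the far lip; blade 30 mm wide, 7 thick, from x = -20 to its round end at -90 mm, under the grate
- paddle_handle_end (a point): tip of the paddle's handle (paddle frame x = 90, y = 0, z = 5 mm)
- paddle_blade_end (a point): tip of the paddle's blade (paddle frame x = -90, y = 0, z = 3.5 mm)
- acrylic_screen: fixed upright pane of clear acrylic, hardly visible, right behind the tray: 5 mm thick, 1 m high, across the whole worktop in the plane x = 0.545 m of the world. Keep arm and hand on the robot's side of it, also on the way in from the right. Its origin (0.563, 0.27, 0) lies at its foot
- shot_glass: clear shot glass, 48 mm across, 61 mm high, stands behind the tray to the right; origin: centre of its underside; not to be disturbed
- sugar_jar: glass sugar jar with a yellowish lid, 62 mm across, 110 mm high, stands far to the right of the tray; origin: centre of its underside; not to be disturbed

How it is judged:
By the outcome, as a careful person would: the job done as asked, in the order asked, and still so for the second after the job is handed in, while the arm keeps its last pose, push and grip.
It also fails if it takes over 51 s, if anything falls off the work surface, if the arm or the gripper's body presses on something with over 40 N, if the wrist force passes 120 N, or if a joint passes its speed limit or range.

## Working session

There is one attempt and no reset: what is moved stays moved. The work goes in short steps, Python scripts to look and compute and a tool call to move; the robot and the scene stay as the last step left them, time stands still between calls to the robot, and variables do not carry over. Pictures are saved under pics/ and viewed, at most 10 in all, crops included, and the job is handed in when it is done.

```bash
ls; mkdir -p pics
```

Run:
```python
from plant import env
import cv2
o=env.get_obs();print(o)
for n in("side","top"):
    cv2.imwrite(f"pics/{n}0.png",env.capture(n));print(n,env.camera_info(n))
```

```text
pics
plant.py
{'time_s': 0.0, 'joint_positions': array([62.26815747, 30.77730421, -0.25546645, 88.17292594,  0.14788513,
       61.1514739 , -4.08058605]), 'dq': array([-0.01464375, -0.02344612,  0.11615842,  0.05273877, -0.05783278,
        0.07335815,  0.0889498 ]), 'tau': array([-4.51296128e-04, -5.83399522e+01,  1.04880385e+00, -2.59103805e+01,
        1.23688654e-02,  9.40273254e-03, -1.15608451e-06]), 'position': array([ 0.26349039, -0.59351354,  0.24439989]), 'ee_rot': array([-1.79898792e+02,  5.90019506e-03,  2.39423336e+01]), 'wrist_force': array([ 0.69133646, -0.17818584,  0.77974073]), 'moment': array([ 0.05463466, -0.0450165 ,  0.02431298]), 'grasp_force': 0.0, 'grip_width': 0.08567363187888588}
side {'fx': 480.5903654217828, 'fy': 480.5903654217828, 'cx': 276.63036475783485, 'cy': 207.20702203076317, 'eye': array([-0.05217056,  0.98853655,  0.5989181 ]), 'rotation': array([-118.42369333,    1.5059492 , -150.29771828])}
top {'fx': 523.1064480802582, 'fy': 523.1064480802582, 'cx': 286.95841956390717, 'cy': 198.92679283991555, 'eye': array([0.38443941, 0.16901129, 1.06833943]), 'rotation': array([-176.89612909,   -1.82283652,  -88.45099673])}
```

View pics/side0.png

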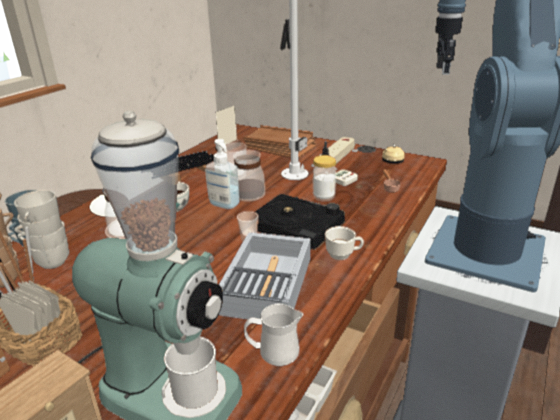

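View pics/top0.png

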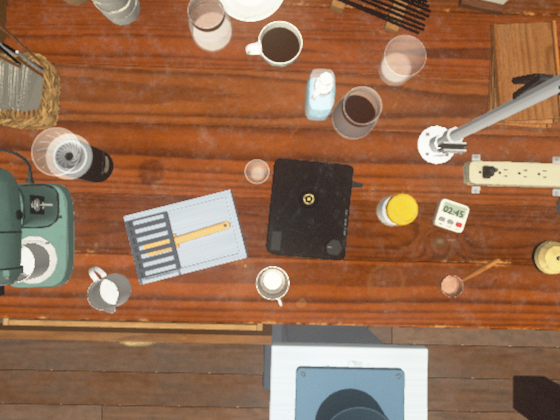

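The side view shows the tray at about (265,275), with the paddle handle at (272,270), the shot glass at (248,225) and the jar at (324,178). In the top view the tray is at about (185,237), the handle tip near (229,226), the shot glass at (257,172), the jar at (400,210), the mug at (272,283) and the pitcher at (108,290). I'll enlarge both.

Run:
```python
import cv2
a=cv2.imread("pics/top0.png")[180:300,110:270];cv2.imwrite("pics/topc.png",cv2.resize(a,None,fx=5,fy=5,interpolation=cv2.INTER_CUBIC))
a=cv2.imread("pics/side0.png")[210:330,205:345];cv2.imwrite("pics/sidec.png",cv2.resize(a,None,fx=5,fy=5,interpolation=cv2.INTER_CUBIC))
```

```text
(no output)
```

View pics/topc.png

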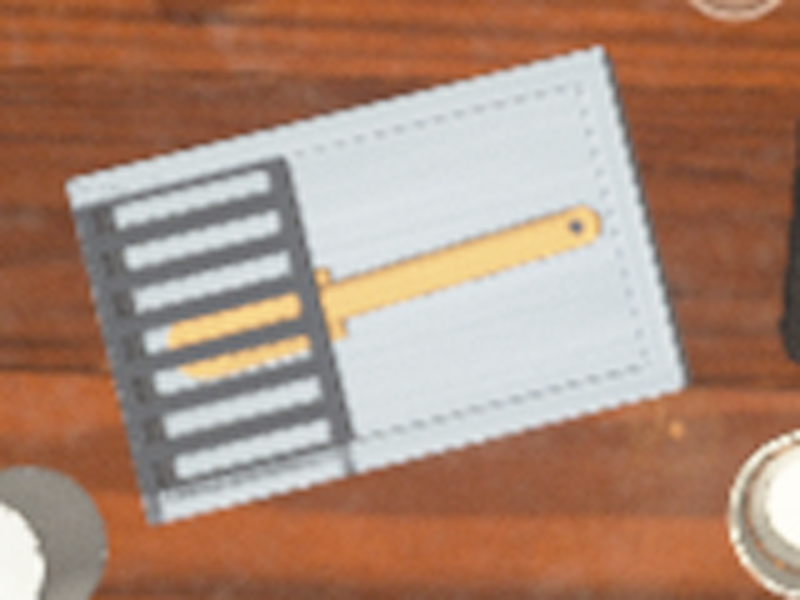

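View pics/sidec.png

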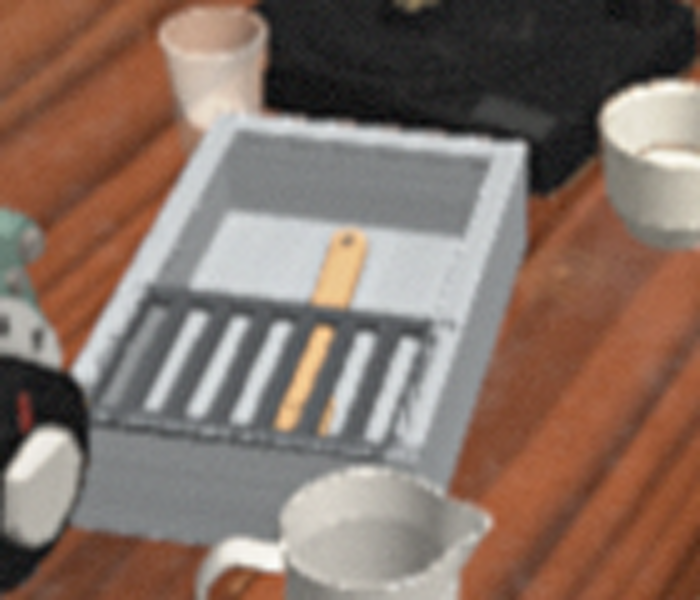

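Top crop: the rim corners are at (68,185), (602,47), (687,385) and (150,522). The handle hole is at (576,227), the tip at (602,220), and the grate edge runs from (287,157) to (350,440). Side crop: the hole is at (348,240) and the far rim corners are at (228,118) and (525,148). Next I'll triangulate.

Create h.py:
```python
import numpy as np
from scipy.spatial.transform import Rotation as R
from plant import env
CI={n:env.camera_info(n) for n in("side","top")}
def ray(n,u,v):
    c=CI[n];d=R.from_euler('xyz',c['rotation'],degrees=True).apply([(u-c['cx'])/c['fx'],(v-c['cy'])/c['fy'],1])
    return np.array(c['eye']),d/np.linalg.norm(d)
def tri(a,b):
    P,d=ray("top",*a);Q,e=ray("side",*b)
    s=np.linalg.lstsq(np.c_[d,-e],Q-P,rcond=None)[0]
    p,q=P+s[0]*d,Q+s[1]*e;return (p+q)/2,np.linalg.norm(p-q)
def pl(n,u,v,z):
    P,d=ray(n,u,v);return P+d*(z-P[2])/d[2]
def proj(n,p):
    c=CI[n];q=R.from_euler('xyz',c['rotation'],degrees=True).inv().apply(np.array(p)-c['eye']);return c['fx']*q[0]/q[2]+c['cx'],c['fy']*q[1]/q[2]+c['cy']
T=lambda u,v:(110+u/5-.4,180+v/5-.4)
S=lambda u,v:(205+u/5-.4,210+v/5-.4)
```

Run:
```python
from h import *
np.set_printoptions(precision=4,suppress=True)
print("hole",tri(T(576,227),S(348,240)))
print("TR",tri(T(602,47),S(228,118)),"BR",tri(T(687,385),S(525,148)))
c=[pl("top",*T(*p),.056) for p in((68,185),(602,47),(687,385),(150,522))];print(np.array(c),np.mean(c,0))
x=c[1]-c[0]+c[2]-c[3];print("tray dir",np.degrees(np.arctan2(x[1],x[0])),[np.linalg.norm(c[i]-c[i-1]) for i in range(4)])
h=pl("top",*T(576,227),.016);t=pl("top",*T(602,220),.011);m=pl("top",*T(330,300),.016)
print(h,t,m,np.degrees(np.arctan2(*(h-m)[[1,0]])))
print("grate",pl("top",*T(287,157),.056),pl("top",*T(350,440),.056))
print("glass",pl("top",257,172,.03),"jar",pl("top",402,209,.11),"cup",pl("top",272,280,.05),"pole",pl("top",437,145,.0),"scale",pl("top",272,200,.04),pl("top",350,160,.04),"pitcher top",pl("top",108,285,.07))
print("pole top-ish side", ray("side",294,10))
```

```text
hole (array([0.3867, 0.2602, 0.0169]), np.float64(0.00034536384873504146))
TR (array([0.455 , 0.2484, 0.0524]), np.float64(0.003562241184489658)) BR (array([0.3268, 0.2122, 0.0537]), np.float64(1.9753850543091455e-05))
[[0.3973 0.4512 0.056 ]
 [0.4563 0.249  0.056 ]
 [0.327  0.2121 0.056 ]
 [0.2699 0.4147 0.056 ]] [0.3626 0.3318 0.056 ]
tray dir -73.99696799157634 [np.float64(0.1325416150524519), np.float64(0.21066534479908441), np.float64(0.1344392227648796), np.float64(0.2104353022081674)]
[0.3866 0.2602 0.016 ] [0.3897 0.2503 0.011 ] [0.3548 0.3569 0.016 ] -71.85384017973423
grate [0.4103 0.3683 0.056 ] [0.3028 0.3401 0.056 ]
glass [0.4936 0.1986 0.03  ] jar [ 0.4247 -0.073   0.11  ] cup [0.2829 0.1628 0.05  ] pole [ 0.5644 -0.172   0.    ] scale [0.4381 0.1672 0.04  ] [0.5221 0.0147 0.04  ] pitcher top [0.2682 0.4699 0.07  ]
pole top-ish side (array([-0.0522,  0.9885,  0.5989]), array([ 0.4658, -0.8784, -0.1073]))
```

Add to h.py:
```python
np.set_printoptions(precision=4,suppress=True)
def delta(p,rpy,p0=None,rpy0=None):
    o=env.get_obs()
    p0=o['position'] if p0 is None else np.array(p0); r0=R.from_euler('xyz',o['ee_rot'] if rpy0 is None else rpy0,degrees=True)
    r=R.from_euler('xyz',rpy,degrees=True)
    print("shift",r0.inv().apply(np.array(p)-p0),"rot",(r0.inv()*r).as_rotvec(degrees=True))
```

Run:
```python
from h import *
delta([.42,-.25,.26],[180,0,60])
delta([.43,.02,.26],[180,0,90],[.42,-.25,.26],[180,0,60])
delta([.377,.289,.20],[180,0,108.1],[.43,.02,.26],[180,0,90])
```

```text
shift [ 0.2824 -0.2506 -0.0151] rot [ -0.0858  -0.0241 -36.0575]
shift [ 0.2388 -0.1263 -0.    ] rot [ -0.   0. -30.]
shift [ 0.269 -0.053  0.06 ] rot [ -0.    0.  -18.1]
```

Units first: shifts go in shares of 0.6 m and turns go in shares of pi/2 rad. So 0.28 m / 0.6 = 0.4667, -0.25 m / 0.6 = -0.4167, -36 degrees / 90 = -0.4.

Request:
drive_effector(plan=[{"tx": 0.4667, "ty": -0.4167, "tz": -0.025, "wz": -0.4, "aperture": 0.04}, {"tx": 0.4667, "ty": -0.4167, "tz": -0.025, "wz": -0.4, "aperture": 0.04}, {"tx": 0.4667, "ty": -0.4167, "tz": -0.025, "wz": -0.4, "aperture": 0.04}, {"tx": 0.4667, "ty": -0.4167, "tz": -0.025, "wz": -0.4, "aperture": 0.04}, {"tx": 0.4667, "ty": -0.4167, "tz": -0.025, "wz": -0.4, "aperture": 0.04}, {"tx": 0.4667, "ty": -0.4167, "tz": -0.025, "wz": -0.4, "aperture": 0.04}, {"tx": 0.4667, "ty": -0.4167, "tz": -0.025, "wz": -0.4, "aperture": 0.04}, {"tx": 0.4667, "ty": -0.4167, "tz": -0.025, "wz": -0.4, "aperture": 0.04}])

```text
time_s: 0.9
position: [0.4197, -0.2474, 0.2604]
ee_rot: [-180.0, -0.1, 60.2]
wrist_force: [0.2, 0.7, 0.2]
grip_width: 0.04
grasp_force: 0.0
```

Run:
```python
from h import *
delta([.43,.02,.26],[180,0,90])
```

```text
shift [ 0.2372 -0.1239  0.0008] rot [  0.0095  -0.081  -29.7702]
```

In the tool's units: 0.237 m / 0.6 = 0.395, -0.124 m / 0.6 = -0.2067, -30 degrees / 90 = -0.3333.

Request:
drive_effector(plan=[{"tx": 0.395, "ty": -0.2067, "wz": -0.3333, "aperture": 0.04}, {"tx": 0.395, "ty": -0.2067, "wz": -0.3333, "aperture": 0.04}, {"tx": 0.395, "ty": -0.2067, "wz": -0.3333, "aperture": 0.04}, {"tx": 0.395, "ty": -0.2067, "wz": -0.3333, "aperture": 0.04}, {"tx": 0.395, "ty": -0.2067, "wz": -0.3333, "aperture": 0.04}, {"tx": 0.395, "ty": -0.2067, "wz": -0.3333, "aperture": 0.04}, {"tx": 0.395, "ty": -0.2067, "wz": -0.3333, "aperture": 0.04}])

```text
time_s: 1.6
position: [0.4294, 0.0184, 0.2603]
ee_rot: [180.0, -0.1, 90.3]
wrist_force: [0.3, -0.2, 0.3]
grip_width: 0.0403
grasp_force: 0.0
```

Run:
```python
from h import *
delta([.377,.289,.16],[180,0,108.1])
```

```text
shift [ 0.2708 -0.0511  0.1006] rot [  0.0129  -0.0489 -17.8228]
```

In the tool's units: 0.27 m / 0.6 = 0.45, 0.1 m / 0.6 = 0.1667, -18 degrees / 90 = -0.2.

Request:
drive_effector(plan=[{"tx": 0.45, "ty": -0.085, "tz": 0.0833, "wz": -0.2, "aperture": 0.04}, {"tx": 0.45, "ty": -0.085, "tz": 0.1667, "wz": -0.2, "aperture": 0.04}, {"tx": 0.45, "ty": -0.085, "tz": 0.1667, "wz": -0.2, "aperture": 0.04}, {"tx": 0.45, "ty": -0.085, "tz": 0.1667, "wz": -0.2, "aperture": 0.04}, {"tx": 0.45, "ty": -0.085, "tz": 0.1667, "wz": -0.2, "aperture": 0.04}, {"tx": 0.45, "ty": -0.085, "tz": 0.1667, "wz": -0.2, "aperture": 0.04}, {"tx": 0.45, "ty": -0.085, "tz": 0.1667, "wz": -0.2, "aperture": 0.04}, {"tx": 0.45, "ty": -0.085, "tz": 0.1667, "wz": -0.2, "aperture": 0.04}])

```text
time_s: 2.4
position: [0.3788, 0.2847, 0.1596]
ee_rot: [-179.9, 0.1, 108.0]
wrist_force: [0.3, -1.3, -0.8]
grip_width: 0.0399
grasp_force: 0.0
```

Run:
```python
from h import *
import cv2
delta([.3773,.2887,.06],[180,0,108.1])
a=env.capture("top")[180:300,110:270];b=env.capture("side")[150:330,205:345]
f=lambda a:cv2.resize(a,None,fx=3.3,fy=3.3,interpolation=cv2.INTER_CUBIC)
a=cv2.copyMakeBorder(a,0,60,0,0,cv2.BORDER_CONSTANT)[:,:100]
cv2.imwrite("pics/c1.png",f(np.hstack([a,b])))
```

```text
shift [0.0044 0.     0.0996] rot [-0.1008  0.0536 -0.1063]
```

View pics/c1.png

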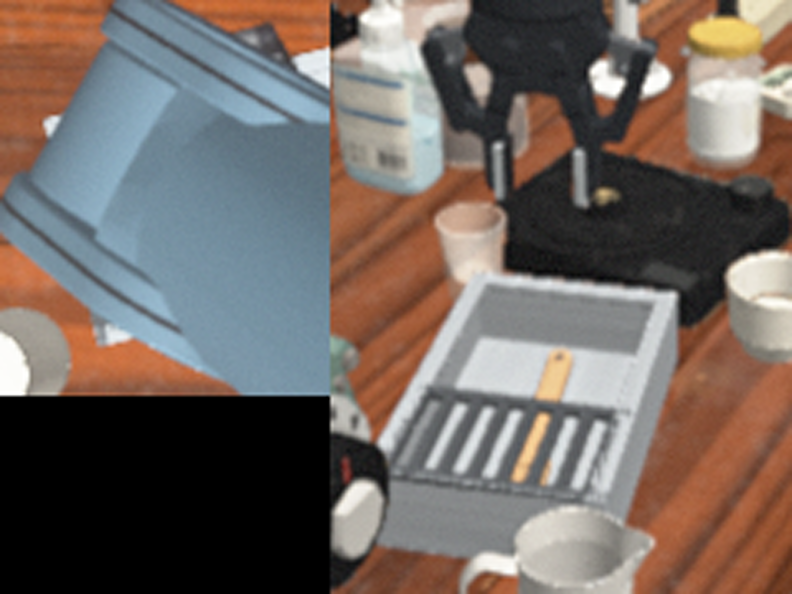

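Side crop: the fingers are above the opening, with the pads at (500,190) and (580,195) and the handle hole at (559,356). The tray hasn't moved. The knuckles flare wide, so I'll narrow the opening and go down in stages.

In the tool's units: 0.12 m / 0.6 = 0.2, 0.11 m / 0.6 = 0.1833.

Request:
drive_effector(plan=[{"tx": 0.0073, "tz": 0.0667, "aperture": 0.028}, {"tx": 0.0073, "tz": 0.1333, "aperture": 0.028}, {"tx": 0.0073, "tz": 0.1833, "aperture": 0.028}, {"tx": 0.0073, "tz": 0.2, "aperture": 0.028}, {"tx": 0.0073, "tz": 0.2, "aperture": 0.028}, {"tx": 0.0073, "tz": 0.2, "aperture": 0.028}])

```text
time_s: 3.1
position: [0.3787, 0.2895, 0.0415]
ee_rot: [179.9, -0.0, 107.9]
wrist_force: [-0.5, 0.1, 0.3]
grip_width: 0.0277
grasp_force: 0.0
```

Run:
```python
from h import *
import cv2
delta([.3773,.2887,.0215],[180,0,108.1])
b=env.capture("side")[220:320,215:325]
cv2.imwrite("pics/c2.png",cv2.resize(b,None,fx=6,fy=6,interpolation=cv2.INTER_CUBIC))
```

```text
shift [-0.0003 -0.0016  0.02  ] rot [ 0.1044 -0.0148 -0.2334]
```

View pics/c2.png

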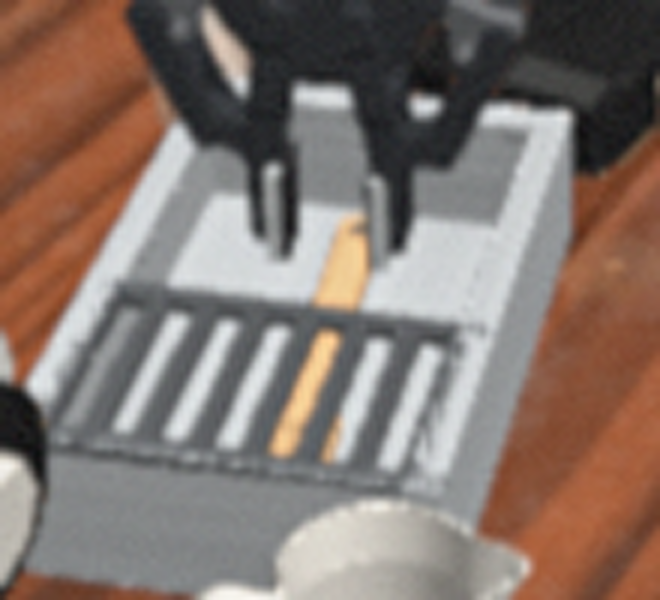

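Crop: the pads straddle the handle line, with tips at about (278,258) and (382,262) and the handle hole at (355,228). I'll check this against the projection.

Run:
```python
from h import *
c=lambda p:(np.array(proj("side",p))-[215,220]+.4)*6
o=env.get_obs();p=o['position'];y=np.array([.951,.309,0])
for s in(-1,1):print("tip",c(p+s*.0139*y-[0,0,.014]), c(p+s*.0139*y-[0,0,.012]))
print("pads after descent at z16",[c([*(p+s*.0139*y)[:2],.016]) for s in(-1,1)])
print("handle edges z16",[c([.3773+s*.008*.951,.2887+s*.008*.309,.016]) for s in(-1,1)])
```

```text
tip [373.5682 255.1334] [373.4164 250.3291]
tip [294.807  247.4346] [294.5807 242.6486]
pads after descent at z16 [array([374.4573, 283.2812]), array([296.1326, 275.4767])]
handle edges z16 [array([363.1676, 281.1519]), array([318.0795, 276.6623])]
```

In the tool's units: 0.0195 m / 0.6 = 0.0325, -0.002 m / 0.6 = -0.0033, -0.2 degrees / 90 = -0.0022.

Request:
drive_effector(plan=[{"ty": -0.0033, "tz": 0.0133, "wz": -0.0022, "aperture": 0.028}, {"ty": -0.0033, "tz": 0.0233, "wz": -0.0022, "aperture": 0.028}, {"ty": -0.0033, "tz": 0.0325, "wz": -0.0022, "aperture": 0.028}, {"ty": -0.0033, "tz": 0.0325, "wz": -0.0022, "aperture": 0.028}, {"ty": -0.0033, "tz": 0.0325, "wz": -0.0022, "aperture": 0.028}])

```text
time_s: 3.65
position: [0.3754, 0.2889, 0.0206]
ee_rot: [-180.0, 0.0, 108.2]
wrist_force: [0.1, 0.1, 0.0]
grip_width: 0.0281
grasp_force: 0.0
```

In the tool's units: -0.0005 m / 0.6 = -0.0008.

Request:
drive_effector(plan=[{"tz": -0.0008, "aperture": 0.02}, {"tz": -0.0008, "aperture": 0.0}, {"tz": -0.0008, "aperture": 0.0}, {"tz": -0.0008, "aperture": 0.0}, {"tz": -0.0008, "aperture": 0.0}, {"tz": -0.0008, "aperture": 0.0}, {"tz": -0.0008, "aperture": 0.0}, {"tz": -0.0008, "aperture": 0.0}])

```text
time_s: 4.45
position: [0.3757, 0.289, 0.0217]
ee_rot: [180.0, 0.0, 108.1]
wrist_force: [-0.9, -1.1, 5.5]
grip_width: 0.0137
grasp_force: 59.2
```

In the tool's units: -0.004 m / 0.6 = -0.0067, -0.002 m / 0.6 = -0.0033.

Request:
drive_effector(plan=[{"tz": -0.0033, "aperture": 0}, {"tz": -0.0067, "aperture": 0}, {"tz": -0.0067, "aperture": 0}, {"tz": -0.0067, "aperture": 0}])

```text
time_s: 4.85
position: [0.3757, 0.2889, 0.0253]
ee_rot: [180.0, -0.0, 108.1]
wrist_force: [0.3, -0.1, -0.0]
grip_width: 0.0137
grasp_force: 58.6
```

Run:
```python
from h import *
import cv2
b=env.capture("side")[220:320,215:325]
cv2.imwrite("pics/c3.png",cv2.resize(b,None,fx=6,fy=6,interpolation=cv2.INTER_CUBIC))
```

```text
(no output)
```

View pics/c3.png

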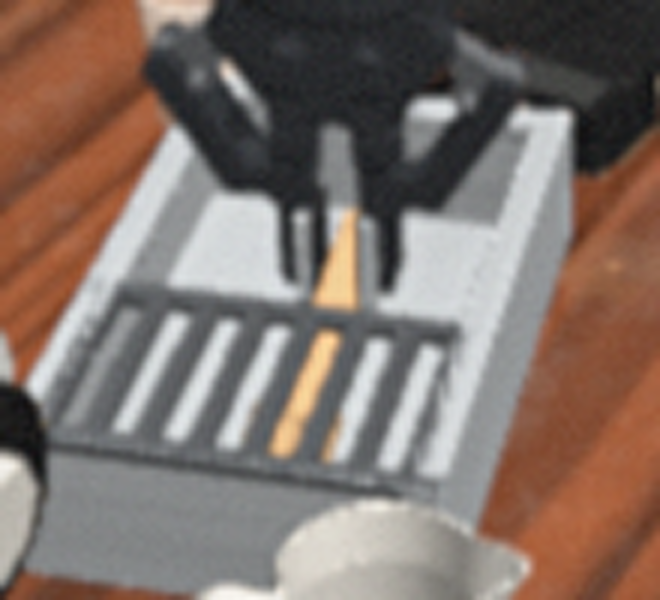

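Crop: the handle (335,260) is between the pads, and the blade under the grate looks slightly raised. The tray is in place, so I'll tilt about the blade tip next.

In the tool's units: -0.0422 m / 0.6 = -0.0703, -0.032 m / 0.6 = -0.0533, -13.5 degrees / 90 = -0.15.

Request:
drive_effector(plan=[{"tx": 0.0027, "tz": -0.0182, "wy": -0.05, "aperture": 0}, {"tx": 0.0027, "tz": -0.0182, "wy": -0.05, "aperture": 0}, {"tx": 0.0068, "tz": -0.0358, "wy": -0.1, "aperture": 0}, {"tx": 0.0068, "tz": -0.0358, "wy": -0.1, "aperture": 0}, {"tx": 0.0123, "tz": -0.0533, "wy": -0.15, "aperture": 0}, {"tx": 0.0193, "tz": -0.0703, "wy": -0.2, "aperture": 0}, {"tx": 0.0193, "tz": -0.0703, "wy": -0.2, "aperture": 0}, {"tx": 0.0193, "tz": -0.0703, "wy": -0.2, "aperture": 0}])

```text
time_s: 5.7
position: [0.372, 0.2994, 0.0666]
ee_rot: [-179.9, 17.9, 108.2]
wrist_force: [0.2, -0.2, -0.8]
grip_width: 0.0137
grasp_force: 58.6
```

Run:
```python
from h import *
import cv2
b=env.capture("side")[200:320,205:335]
cv2.imwrite("pics/c4.png",cv2.resize(b,None,fx=5,fy=5,interpolation=cv2.INTER_CUBIC))
```

```text
(no output)
```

View pics/c4.png

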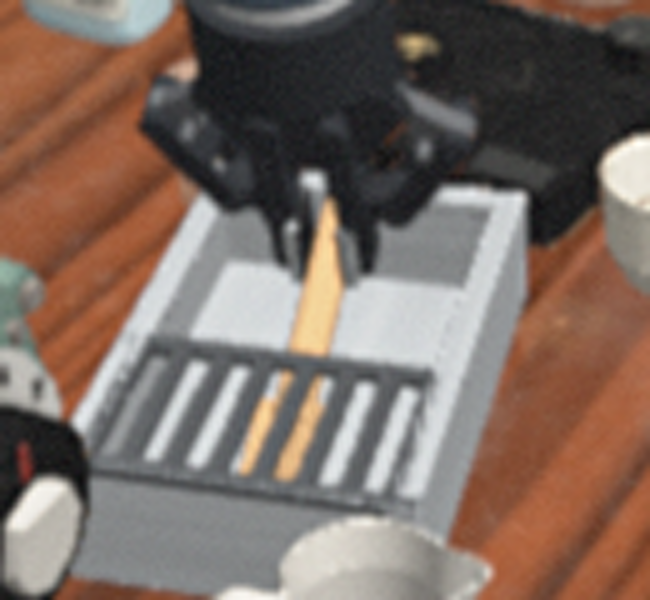

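Crop: the paddle is tilted. The handle rises through the opening at (320,260), and the blade is still under the grate at (270,440). Wrist force is about 0, so nothing is touching. Now I'll draw it out along its axis.

In the tool's units: -0.09 m / 0.6 = -0.15, -0.085 m / 0.6 = -0.1417.

Request:
drive_effector(plan=[{"tx": -0.0167, "aperture": 0}, {"tx": -0.0417, "aperture": 0}, {"tx": -0.0667, "aperture": 0}, {"tx": -0.0917, "aperture": 0}, {"tx": -0.1167, "aperture": 0}, {"tx": -0.1417, "aperture": 0}, {"tx": -0.15, "aperture": 0}, {"tx": -0.15, "aperture": 0}])

```text
time_s: 6.55
position: [0.399, 0.2177, 0.0956]
ee_rot: [180.0, 18.0, 108.1]
wrist_force: [0.3, -0.1, -0.3]
grip_width: 0.0139
grasp_force: 58.6
```

Run:
```python
from h import *
import cv2
b=env.capture("side")[190:320,205:345]
cv2.imwrite("pics/c5.png",cv2.resize(b,None,fx=4.5,fy=4.5,interpolation=cv2.INTER_CUBIC))
```

```text
(no output)
```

View pics/c5.png

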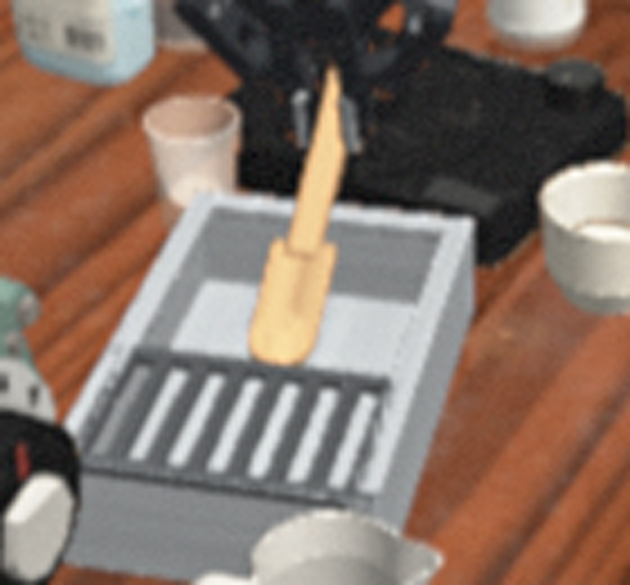

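The whole blade is clear of the grate, with its tip at (275,360) over the open part. The glass and tray haven't moved. Next is straight up.

In the tool's units: -0.124 m / 0.6 = -0.2067, -0.105 m / 0.6 = -0.175.

Request:
drive_effector(plan=[{"tx": -0.01, "tz": -0.0317, "aperture": 0}, {"tx": -0.025, "tz": -0.075, "aperture": 0}, {"tx": -0.0417, "tz": -0.1267, "aperture": 0}, {"tx": -0.0567, "tz": -0.175, "aperture": 0}, {"tx": -0.0667, "tz": -0.2067, "aperture": 0}, {"tx": -0.0667, "tz": -0.2067, "aperture": 0}, {"tx": -0.0667, "tz": -0.2067, "aperture": 0}])

```text
time_s: 7.3
position: [0.3983, 0.2194, 0.2253]
ee_rot: [180.0, 18.0, 108.2]
wrist_force: [0.2, 0.2, -0.9]
grip_width: 0.0138
grasp_force: 58.7
```

Run:
```python
from h import *
delta([.3778,.2853,.24],[180,0,108.1])
```

```text
shift [ 0.0611  0.0011 -0.0353] rot [ 0.0261 17.9745  0.0951]
```

In the tool's units: 0.061 m / 0.6 = 0.1017, 0.049 m / 0.6 = 0.0817, 18 degrees / 90 = 0.2.

Request:
drive_effector(plan=[{"tx": 0.0167, "tz": -0.01, "wy": 0.0333, "aperture": 0}, {"tx": 0.0383, "tz": -0.0217, "wy": 0.0778, "aperture": 0}, {"tx": 0.06, "ty": 0.0017, "tz": -0.0333, "wy": 0.1222, "aperture": 0}, {"tx": 0.0817, "ty": 0.0017, "tz": -0.0467, "wy": 0.1667, "aperture": 0}, {"tx": 0.1017, "ty": 0.0017, "tz": -0.0583, "wy": 0.2, "aperture": 0}, {"tx": 0.1017, "ty": 0.0017, "tz": -0.0583, "wy": 0.2, "aperture": 0}, {"tx": 0.1017, "ty": 0.0017, "tz": -0.0583, "wy": 0.2, "aperture": 0}, {"tx": 0.1017, "ty": 0.0017, "tz": -0.0583, "wy": 0.2, "aperture": 0}])

```text
time_s: 8.1
position: [0.3777, 0.2841, 0.2392]
ee_rot: [-179.9, 0.1, 108.2]
wrist_force: [-0.5, 1.3, -0.8]
grip_width: 0.014
grasp_force: 58.7
```

Run:
```python
from h import *
import cv2
b=env.capture("side")[150:320,205:345]
cv2.imwrite("pics/c6.png",cv2.resize(b,None,fx=3.5,fy=3.5,interpolation=cv2.INTER_CUBIC))
for p in(-.139,.041): # blade, handle end relative to the TCP along paddle
    o=env.get_obs();q=o['position']+np.array([.311*p,-.95*p,-.0155]);print((np.array(proj("side",q))-[205,150])*3.5)
```

```text
[159.6087 206.9524]
[239.2312  54.1023]
```

View pics/c6.png

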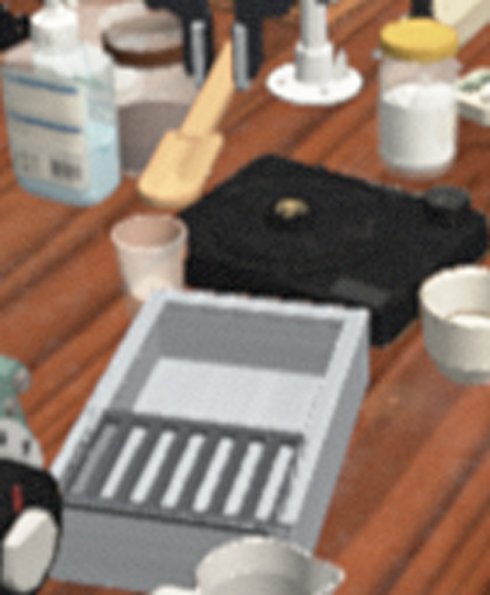

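The paddle is level: its blade tip is seen at about (165,205) and (160,207) was predicted. It is high above the tray, and the tray, glass and jar haven't moved. I'll let it settle, then hand in.

Request:
drive_effector(plan=[{"aperture": 0}, {"aperture": 0}, {"aperture": 0}, {"aperture": 0}, {"aperture": 0}])

```text
time_s: 8.65
position: [0.3781, 0.2845, 0.24]
ee_rot: [180.0, 0.0, 108.1]
wrist_force: [-0.2, 0.8, -0.8]
grip_width: 0.0137
grasp_force: 58.7
```

```bash
python3 -c "
from plant import env
print(env.sign_off())"
```

```text
the job is handed in; nothing more can be done
None
```

The paddle came out handle-first and is held level and still, centred above the tray with about 17 cm of air over the grate; the pictures show the tray, shot glass and jar unmoved, and I handed the job in at 8.65 s (no verdict was returned).

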